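# Gauge a bored bolt hole and show the rod's tip at the magnifier

### The job

Check the hole bored in the end of the clamped rail blank: push the carrier along its rail, away from the robot, until it drops into the station detent that lines the hole up with the guide tube, then take the gauge rod from its rest and slide it through the tube into the hole until its collar stops against the tube's mouth. Draw the rod right out again and hold it up level, crosswise in front of the magnifier, on the side that faces the robot, with its tip at the middle of the lens and about 70 mm from the glass, so that the rings on the tip can be read. Finish while still holding it there, with the carrier left in its detent and the other tools on the bench not disturbed.

Things in the scene. Friction and masses are not known exactly. Their poses are not given: they have to be found in the camera images.
- carrier (a joint): slide (m) of the plywood carrier along its rail: 0 at the near end stop, growing away from the robot along the jig's x axis, 0.15 at the far stop. Station detent at 0.110: a sprung roller on the jig drops between two pins on the carrier's left edge. Passing a pin takes about 8 N; elsewhere the carrier moves at 2 N and stays as left. Let go within 3 mm of the station, it is drawn to within 1 mm of it.
- push_knob (a point): turned wooden knob, 24 mm in diameter, 47 mm tall, on the carrier's near end; moves with it. This point: on its axis, 19 mm below its top, 28 mm above the carrier's plate. Axes: x along the rail away from the robot, z up. The clamped blank (60 mm wide, top 12 mm above this point) begins 38 mm further along x; a strap with a clamp screw over it rises to 48 mm above this point.
- guide_mouth (a point): centre of the mouth of the fixed steel guide tube, in the plane of its flange's face. Level, 70 mm above the bench; y points into the tube along the bore, x along the rail, z up. Flange 36 mm across, bore 14 mm, flared over its first 6 mm to 24 mm. Tube 48 mm long; 4 mm past its end lies the blank's end face, whose hole (16 mm wide, 40 mm deep) is in line when the carrier is in its detent.
- jig: the jig's plywood board, 330 mm (x) by 290 mm (y), 18 mm thick, fixed to the bench; origin at the centre of its underside, x along the rail away from the robot, z up. The guide tube's mouth is at x +50, y -92 mm, in an aluminium bracket 50 mm wide, 92 mm high; the carrier's rail runs along x at y +20 mm.
- rod_grip (a point): place to grip the gauge rod: on the axis of its handle, 50 mm behind the collar's front face. Handle dark wood, 18 mm square with level flats, 110 mm long, ending at the collar's back. The rod's y axis points from handle to tip, z up. It starts level on its rest, 55 mm above the bench, open to a grip from above. About 100 g; balances 11 mm behind the collar's front face.
- rod_collar (a point): centre of the front face (towards the tip) of the rod's collar, which stops on the tube's flange; 50 mm ahead of the grip point along the rod's y. Collar: aluminium, 30 mm across, 12 mm thick, with a small thumbscrew that rises 26 mm above the axis.
- rod_tip (a point): end of the rod's rounded tip, on its axis: 88 mm ahead of the collar's front face, 138 mm ahead of the grip point along the rod's y. From collar to tip the rod is plain aluminium, 12 mm in diameter, with fine dark rings near the tip.
- rest: wooden rest carrying the rod, fixed to the bench: board 70 by 190 mm, 12 mm thick; origin on the bench under the collar's front face, y along the rod towards the tip. Two notched uprights (up to 59 mm high, 50 mm wide, 14 mm thick) stand at y +40 and y -108 mm; lift the rod straight up 20 mm to clear them.
- lens (a point): centre of the magnifier's upright round lens, 170 mm above the bench, in a lamp ring 121 mm across and 17 mm thick on a heavy fixed stand. Its x axis is the lens's axis pointing away from the robot, so the reading side is at negative x; y level across the lens, z up. The stand's round foot, 120 mm across, is centred 45 mm behind the lens.
- magnifier: the magnifier's fixed stand with its lens; origin on the bench below the lens's centre, axes as the lens.
- offcut: bystander: light wood strip, 150 by 18 by 14 mm, lying on the bench; origin at the centre of its underside.
- chisel: bystander: wood-handled bench chisel, 190 mm long, lying flat; origin under its middle.
- trysquare: bystander: try square with a 110 mm dark wood stock and a 150 mm steel blade, lying flat; origin under the middle of the stock.
- plane: bystander: hand plane, 230 mm long and 95 mm high; origin under its middle.
- hammer: bystander: brass hammer, 250 mm long; origin under its middle.
- clamp: bystander: bar clamp, 340 mm long, 30 mm high, lying flat; origin under the middle of its bar.
Mind the look-alikes: they are no part of the job. Of the things that look like the part that bears rod_grip, the larger one is meant.

How it is judged (in metres and radians):
On the way, in this order (a step that is already met when the one before it is completed fails the run):
1. the carrier stands in its station detent (0.107 to 0.113 m) (value of joint carrier between 0.107 and 0.113 m and velocity of joint carrier between -0.02 and 0.02 m/s), for 0.3 s.
2. the rod is in the tube with its collar against the mouth (gap under 2.5 mm) and the carrier in its detent (value of joint carrier between 0.107 and 0.113 m and y of rod_collar in the frame of guide_mouth above -0.0025 m and angle between the y axis of rod_tip and the y axis of guide_mouth, either way round below 0.07 rad and x of rod_collar in the frame of guide_mouth between -0.004 and 0.004 m and z of rod_collar in the frame of guide_mouth between -0.004 and 0.004 m), for 0.2 s.
At the end, for the whole second after the job is handed in: Fingers alone hold the rod, at rest, level within 5.7 deg, within 30 deg of crosswise to the lens axis; its tip within 25 mm sideways and up or down of that axis, 35 to 105 mm before the lens; magnifier, jig and rest untouched by it; carrier within 3 mm of its station (value of joint carrier between 0.107 and 0.113 m and x of rod_tip in the frame of lens between -0.105 and -0.035 m and y of rod_tip in the frame of lens between -0.025 and 0.025 m and z of rod_tip in the frame of lens between -0.025 and 0.025 m and angle between rod_tip's own y axis and vertical between 1.4708 and 1.6708 rad and angle between the y axis of rod_tip and the x axis of lens, either way round above 1.05 rad and contact force between the fingers and rod above 1 N and contact force between rod and magnifier below 0.1 N and contact force between rod and jig below 0.1 N and contact force between rod and rest below 0.1 N and linear speed of rod below 0.03 m/s); the arm keeps its last pose, push and grip.
It fails at once if another tool is disturbed (moved more than 25 mm) (distance of any of offcut, chisel, trysquare, plane, hammer, clamp from where it was at the start of the episode above 0.025 m).
It also fails if it takes over 59 s, if anything falls off the work surface, if the arm or the gripper's body presses on something with over 40 N, if the wrist force passes 120 N, or if a joint passes its speed limit or range.

### The arm

A 6-joint arm with a two-finger parallel gripper is mounted at the origin on the work surface. World frame = base frame: x ahead of the robot, y to its left, z up, the work surface at z = 0. Lengths are in mm, angles in rad, forces in N, time in s.
With the tool pointing down it reaches from about 300 to 775 mm from the base axis. Payload 14.6 kg.
Tool frame: the origin (TCP) lies at the very end of the fingers, on their centre line; the grasp point (between the pads) lies 19 mm behind it; z points along the fingers, y is the line along which they close (so a half turn about z gives the same grasp; the last joint's range is limited). The gripper opens to 94 mm and grips with 3 to 60 N. Pads are 16 mm wide; open, the fingers measure 119 mm over their backs; the gripper's body (75 mm by 177 mm) begins 78 mm behind the grasp point.
Start: joints at [-1.307, 0.3, 1.521, -0, 1.321, -0.067], TCP at [178.633, -520.173, 205.446] pointing down, gripper open.
Joint ranges: [-3.03, 3.03], [-0.79, 2.21], [0.23, 2.52], [-1.04, 4.18], [0, 3.07], [-2.55, 2.55]. Speed limits (rad/s): [2.22, 2.22, 2.57, 3.14, 3.14, 3.14].

### API

Orientations are given as [roll, pitch, yaw] about the fixed x, y, z axes, in that order (R = Rz(yaw) Ry(pitch) Rx(roll)).
In Python, from cell import manip gives the robot as it stands.
- The arm moves only by the tool servo_tool, never from a script. Its argument "motion" is a list that holds one entry, the list of rows, each a list of 7 numbers: the shift along the world's x, y, z as a fraction of full scale, then the turn, a rotation vector about the world's x, y, z as a fraction of full scale, then the closure, from 0 (fully open) to 1 (shut). In form: [[[x, y, z, rx, ry, rz, gripper], ...]]. A call has 1 to 10 rows; each row is the pose to reach, as a shift and turn from the pose commanded when the call began, turning the shorter way round; what a row does not reach only later rows make up. Full scale, the value 1, is 0.5 m for a shift and pi rad for a turn. A row lasts 1/10 s, in which the tool goes at most 50 mm and 8.59 degrees, less where a joint would pass 70% of its speed; a pose out of reach is approached as far as the arm can. A call with a number of a shift or a turn outside -1 to 1 is refused whole. A call with a gripper value outside its range is refused whole. The fingers move at their own pace and stop on an object; "newtons" is the grip in N (left out, the last holds). Time passes only in rows, so rows that repeat a pose let the fingers close. It gives the time, the measured TCP pose, the force, the opening and the grip force at its end, in the units of the state.
- manip.read_state(): the state, without advancing time (a new reading comes with each control period).
- manip.camera(name): name is "scene" or "top"; returns a dict with "frame" (420x560x3 uint8, red, green, blue), "range_z" (420x560 float32, mm along the optical axis (not along the pixel's ray), 0 where there is no reading), "vfov" (degrees; the focal length in pixels is half the picture's height over the tangent of half this angle, whatever the lens; pixels are square), "cx", "cy" (the principal point, pixels), "k1" (the pictures are not rectified: a ray, as slopes to the right and down, at radius r is drawn at 1 + k1 r^2 times it, then the intrinsics apply), "cam_to_world" (4x4, takes a point from camera to world coordinates). Camera axes: x right, y down, z forward; pixel columns grow to the right and rows downward; lengths in mm; the calibration is good to about 2 mm. A picture is of the moment at which its call begins.
- manip.sign_off(): hands the job in; it is judged then, once.
The state is a dict: "clock": time; "joints": joint angles; "qd": joint speeds; "effort": joint torques, N m; "eef_pos": TCP position; "eef_rot": TCP orientation; "wrist_force": force on the tool from outside, world axes, zero at the start; "moment": the same for the moment, N m; "finger_gap": finger opening in mm; "finger_force": force on a finger pad.
Only numpy, scipy, OpenCV 4.12 (cv2) and the standard library are available. Lean on these libraries where they do the work, as an engineer would, in place of code of your own. Each camera call takes 0.05 s, during which the arm holds its last target. There are 200 camera calls.

## Working session

There is one attempt and no reset: what is moved stays moved. The work goes in short steps, Python scripts to look and compute and a tool call to move; the robot and the scene stay as the last step left them, time stands still between calls to the robot, and variables do not carry over. Pictures are saved under pics/ and viewed, at most 10 in all, crops included, and the job is handed in when it is done.

Besides the shell and the picture viewer there is one more tool, called after "Emit:" by a JSON object that holds its "fn" and its "kwargs". servo_tool: Moves the arm, as the interface text tells. Its arguments: {"type":"object","properties":{"motion":{"type":"array"},"newtons":{"type":"number"}},"required":["motion"]}

```bash
ls; mkdir -p pics
cat > h.py <<'E'
import numpy as np, cv2
from cell import manip
def cam(n):
    c=manip.camera(n); return c
def cloud(c):
    H,W=c["range_z"].shape; f=H/2/np.tan(np.radians(c["vfov"])/2)
    v,u=np.mgrid[0:H,0:W]; a=(u-c["cx"])/f; b=(v-c["cy"])/f
    x,y=a.copy(),b.copy()
    for _ in range(20):
        s=1+c["k1"]*(x*x+y*y); x=a/s; y=b/s
    z=c["range_z"]; P=np.stack([x*z,y*z,z,np.ones_like(z)],-1)@np.array(c["cam_to_world"]).T
    P=P[...,:3]; P[z==0]=np.nan
    return P
E
python3 - <<'E'
from h import *
for n in("scene","top"):
    c=cam(n); np.savez(n,P=cloud(c),F=c["frame"]); cv2.imwrite(f"pics/{n}0.png",c["frame"][...,::-1])
    print(n,np.round(c["cam_to_world"],3).tolist(),c["vfov"],c["k1"])
print(manip.read_state())
E
```

```text
pics
scene [[-0.59, 0.631, -0.504, 1086.675], [0.808, 0.459, -0.37, 452.265], [-0.003, -0.626, -0.78, 1027.169], [0.0, 0.0, 0.0, 1.0]] 56.52985044893062 -0.11379199118737301
top [[-0.012, -0.997, 0.07, 406.864], [-1.0, 0.011, -0.008, 45.636], [0.007, -0.07, -0.998, 1592.249], [0.0, 0.0, 0.0, 1.0]] 42.568714474673584 -0.042137995293594396
{'clock': 0.1, 'joints': array([-1.30659038e+00,  3.00420348e-01,  1.52147724e+00, -1.22347226e-05,
        1.32069938e+00, -6.65950966e-02]), 'qd': array([-0.00080761, -0.00249763,  0.00059759, -0.00043401, -0.0008825 ,
        0.00055317]), 'effort': array([ 1.27178137e-03, -5.32642829e+01, -3.53284121e+01,  7.09299138e-02,
        2.34895886e-02, -7.60840112e-05]), 'eef_pos': array([ 178.57990207, -519.96987347,  204.95809674]), 'eef_rot': array([-3.14058978e+00, -5.50082103e-05,  3.30804054e-01]), 'wrist_force': array([ 0.5367286 , -0.06886147,  0.24613646]), 'moment': array([-0.0543733 ,  0.00453715, -0.0067105 ]), 'finger_force': 0.0, 'finger_gap': 94.03798607650124}
```

View pics/top0.png

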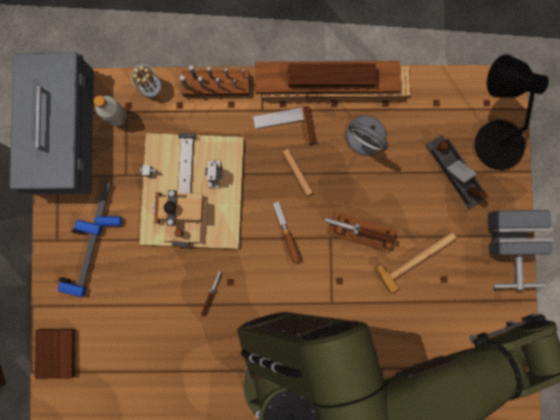

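View pics/scene0.png

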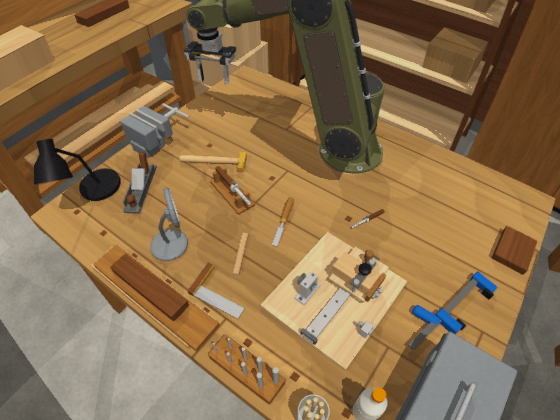

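Top view (world +x up, +y left): the jig is at about (191,191), its guide bracket at (213,172), and the knob near (180,233). The rod is on its rest at (360,232) with the tip to the left, and the magnifier is at (367,138). I'll zoom in and measure.

Run:
```python
from h import *
t=np.load("top.npz");s=np.load("scene.npz")
def crop(F,u0,v0,w,h): return cv2.resize(F[v0:v0+h,u0:u0+w],(400,300),interpolation=cv2.INTER_CUBIC)
a=np.hstack([crop(t['F'],130,140,140,105),crop(t['F'],310,160,120,90)])
b=np.hstack([crop(s['F'],260,225,160,120),crop(s['F'],130,130,160,120)])
cv2.imwrite("pics/crops.png",np.vstack([a,b])[...,::-1])
P=t['P']
def r(p):return np.round(p).tolist()
for u,v in[(171,207),(180,233),(213,172),(213,165),(213,180),(210,172),(190,150),(360,232),(340,225),(390,240),(368,140)]: print((u,v),r(P[v,u]))
# jig board top: z~18
X,Y,Z=P[...,0],P[...,1],P[...,2]
m=(abs(Z-18)<5)&(Y>120)&(Y<500)&(X>200)
m=cv2.morphologyEx(m.astype(np.uint8),cv2.MORPH_OPEN,np.ones((5,5)))
n,l,st,_=cv2.connectedComponentsWithStats(m); k=1+st[1:,4].argmax(); mm=l==k
print("jig top rect",cv2.minAreaRect(P[mm][:,:2].astype(np.float32)),np.nanmedian(Z[mm]), np.nanmedian(Z[250:300,100:130]))
```

```text
(171, 207) [514.0, 312.0, 122.0]
(180, 233) [443.0, 291.0, 96.0]
(213, 172) [613.0, 199.0, 91.0]
(213, 165) [633.0, 199.0, 92.0]
(213, 180) [592.0, 201.0, 77.0]
(210, 172) [613.0, 208.0, 92.0]
(190, 150) [688.0, 273.0, 27.0]
(360, 232) [441.0, -215.0, 60.0]
(340, 225) [462.0, -158.0, 61.0]
(390, 240) [417.0, -299.0, 63.0]
(368, 140) [688.0, -227.0, 152.0]
jig top rect ((572.9210205078125, 169.06028747558594), (23.69603157043457, 24.284317016601562), 89.2281723022461) 16.304480997509245 -0.9829953763329513
```

View pics/crops.png

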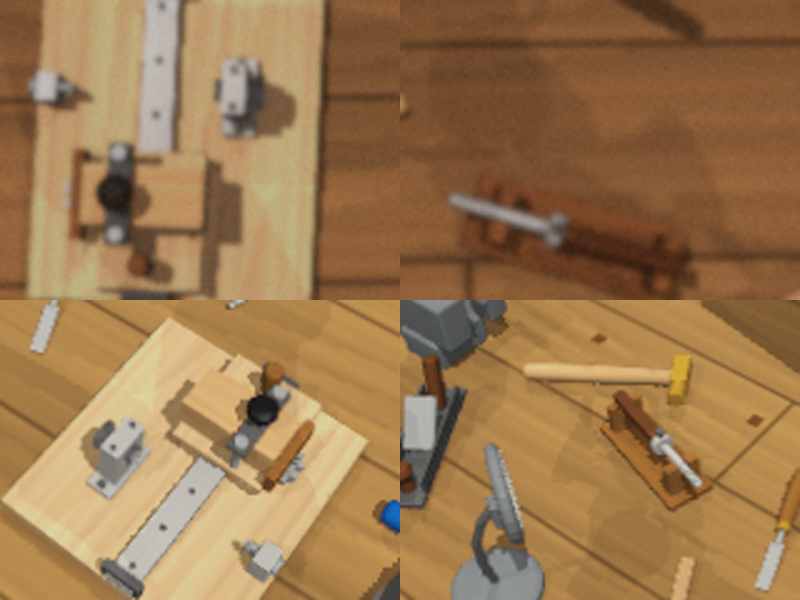

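The crops show the wooden knob at top pixel (179,232), with the strap and black clamp screw beyond it. The rod's tip is at about (326,220) and its handle end at about (392,238). The bracket's mouth faces right (-y), and the lens ring is upright and slightly yawed. Next I'll fit the poses from both cameras.

Run:
```python
from h import *
def pca(q):
    c=q.mean(0); w,V=np.linalg.eigh(np.cov((q-c).T)); return c,V[:,::-1],np.sqrt(w[::-1])
for n in("top","scene"):
    P=np.load(n+".npz")['P'].astype(np.float32); F=np.load(n+".npz")['F'].astype(int)
    X,Y,Z=P[...,0],P[...,1],P[...,2]
    print("==",n)
    print("bench z",np.nanmedian(Z[(X>300)&(X<380)&(Y>200)&(Y<300)]),np.nanstd(Z[(X>300)&(X<370)&(Y>220)&(Y<300)]))
    m=(Z>10)&(Z<30)&(X>370)&(X<780)&(Y>110)&(Y<490)
    m=cv2.morphologyEx(m.astype(np.uint8),cv2.MORPH_OPEN,np.ones((3,3)))
    _,l,st,_=cv2.connectedComponentsWithStats(m); k=1+st[1:,4].argmax(); q=P[l==k]
    print("jig",cv2.minAreaRect(q[:,:2]),np.median(q[:,2]))
    # edges robust
    m=(Z>52)&(Z<75)&(X>370)&(X<520)&(Y>-340)&(Y<-90); q=P[m]
    c,V,w=pca(q[:,:2]); d=V[:,0]*np.sign(V[1,0]); t=(q[:,:2]-c)@d; s=(q[:,:2]-c)@[d[1],-d[0]]
    print("rod c",c,"dir",d,np.degrees(np.arctan2(-d[0],d[1])),"t",np.percentile(t,[0,1,99,100]),"end",c+d*t.min(),"tip",c+d*t.max(),len(q),"zmax",q[:,2].max())
    for a in range(int(t.min()),int(t.max()),12):
        k=(t>=a)&(t<a+12)
        if k.any(): print(a,k.sum(),np.round([s[k].min(),s[k].mean(),s[k].max(),np.median(q[k,2]),q[k,2].max()],1),F[m][k].mean(0).round())
    m=(Z>120)&(Z<250)&(X>600)&(X<780)&(Y>-330)&(Y<-140); q=P[m]
    if len(q)>20:
        c,V,w=pca(q); print("lens c",c,"normal",V[:,2],w,"z",q[:,2].min(),q[:,2].max(),"y",q[:,1].min(),q[:,1].max(),len(q))
    m=(Z>75)&(Z<110)&(X>415)&(X<465)&(Y>260)&(Y<325); q=P[m]; print("knob",q.mean(0),q.min(0),q.max(0),np.median(q[:,2]),len(q))
    m=(Z>84)&(Z<100)&(X>560)&(X<680)&(Y>150)&(Y<250); q=P[m]; print("bracket",cv2.minAreaRect(q[:,:2]),np.median(q[:,2]),len(q))
```

```text
== top
bench z -1.3059796 3.6374464Traceback (most recent call last):
  File "<stdin>", line 12, in <module>
cv2.error: OpenCV(4.12.0) /io/opencv/modules/imgproc/src/convhull.cpp:143: error: (-215:Assertion failed) total >= 0 && (depth == CV_32F || depth == CV_32S) in function 'convexHull'
```

```bash
cat > fit.py <<'E'
from h import *
ac=np.ascontiguousarray
def pca(q):
    c=q.mean(0); w,V=np.linalg.eigh(np.cov((q-c).T)); return c,V[:,::-1],np.sqrt(w[::-1])
np.set_printoptions(precision=3,suppress=True)
for n in("top","scene"):
    P=np.load(n+".npz")['P'].astype(np.float32); F=np.load(n+".npz")['F'].astype(int)
    X,Y,Z=P[...,0],P[...,1],P[...,2]
    print("==",n)
    m=(Z>9)&(Z<32)&(X>370)&(X<780)&(Y>110)&(Y<490)
    m=cv2.morphologyEx(m.astype(np.uint8),cv2.MORPH_OPEN,np.ones((3,3)))
    _,l,st,_=cv2.connectedComponentsWithStats(m); k=1+st[1:,4].argmax(); q=P[l==k]
    print("jig",cv2.minAreaRect(ac(q[:,:2])),np.median(q[:,2]),len(q))
    m=(Z>52)&(Z<85)&(X>370)&(X<520)&(Y>-340)&(Y<-90); q=P[m]
    c,V,w=pca(q[:,:2]); d=V[:,0]*np.sign(V[1,0]); t=(q[:,:2]-c)@d; s=(q[:,:2]-c)@[d[1],-d[0]]
    print("rod c",c,"yaw",np.degrees(np.arctan2(-d[0],d[1])),"end",c+d*t.min(),"tip",c+d*t.max(),len(q))
    for a in range(int(t.min()),int(t.max()),12):
        k=(t>=a)&(t<a+12)
        if k.any(): print(a,k.sum(),np.round([s[k].min(),s[k].mean(),s[k].max(),np.median(q[k,2]),q[k,2].max()],1),F[m][k].mean(0).round())
    m=(Z>120)&(Z<250)&(X>600)&(X<780)&(Y>-330)&(Y<-140); q=P[m]
    if len(q)>20:
        c,V,w=pca(q); print("lens c",c,"normal",V[:,2],w,"z",q[:,2].min(),q[:,2].max(),"y",q[:,1].min(),q[:,1].max(),len(q))
    m=(Z>75)&(Z<110)&(X>415)&(X<465)&(Y>260)&(Y<325); q=P[m]; print("knob",q.mean(0),q.min(0),q.max(0),np.median(q[:,2]),len(q))
    m=(Z>84)&(Z<100)&(X>560)&(X<680)&(Y>150)&(Y<250); q=P[m]; print("bracket",cv2.minAreaRect(ac(q[:,:2])),np.median(q[:,2]),len(q))
E
python3 fit.py
```

```text
== top
jig ((567.232421875, 204.53048706054688), (157.9678192138672, 330.8401184082031), 86.91181945800781) 17.041128 4631
rod c [ 444.221 -224.364] yaw -17.4645546409995 end [ 415.717 -314.961] tip [ 478.476 -115.486] 516
-94 46 [-22.8  -0.   25.4  59.7  72.2] [89. 51. 29.]
-82 50 [-24.2  -0.   23.2  58.9  69.9] [90. 50. 29.]
-70 27 [-8.7  0.3  9.6 62.3 73.4] [73. 39. 24.]
-58 27 [-8.4  0.1  8.7 62.2 68.6] [74. 40. 23.]
-46 27 [-8.9 -0.5  8.6 62.  68.9] [74. 40. 23.]
-34 28 [-8.7 -0.1  9.2 63.9 71. ] [75. 41. 23.]
-22 28 [-8.7 -0.3  9.3 61.6 70.4] [75. 41. 24.]
-10 27 [-8.3  0.4  9.8 59.7 68.1] [76. 41. 24.]
2 26 [-9.3 -0.5  8.4 60.8 71. ] [78. 47. 30.]
14 36 [-12.4   0.2  14.6  66.2  84.5] [107.  95.  89.]
26 23 [-11.6   0.   12.3  60.6  74.3] [124. 113. 107.]
38 18 [-5.3  0.3  5.7 58.8 63.8] [147. 135. 129.]
50 20 [-24.7   0.8  23.   56.7  63.1] [134. 115. 104.]
62 68 [-24.3  -0.   25.   57.9  65.8] [124.  85.  62.]
74 25 [-23.1  -0.3  21.6  59.1  69.2] [123. 102.  90.]
86 17 [-5.8 -0.   6.2 57.7 65.3] [135. 123. 116.]
98 15 [-4.8  0.4  5.3 59.1 65.7] [138. 124. 116.]
110 4 [-4.2 
[... 1232 characters left out ...]
  4.  62.2 68.1] [185. 179. 170.]
43 10 [-5.2  0.1  4.2 61.3 65.2] [188. 181. 172.]
55 41 [-29.   -1.5  23.3  61.2  66. ] [165. 124.  79.]
67 30 [-22.7   1.7  21.3  60.   68.1] [139. 112.  84.]
79 10 [-4.6 -0.7  2.6 62.6 64.9] [170. 165. 157.]
91 10 [-4.3  1.3  5.4 60.9 66.3] [160. 152. 144.]
103 7 [-3.5  1.5  5.6 60.6 65. ] [163. 153. 142.]
lens c [ 708.28  -207.218  188.25 ] normal [ 0.859 -0.463  0.22 ] [35.509 27.517 10.315] z 120.25899 235.2903 y -258.91364 -170.58278 375
knob [449.2   300.724  93.314] [435.737 288.53   76.395] [464.418 311.62  100.751] 95.584595 74
bracket ((616.8324584960938, 197.05987548828125), (41.134490966796875, 51.73995590209961), 87.0887222290039) 93.322296 174
```

Everything agrees. The carrier sits at about 0, with the knob about 179 mm short of the mouth along the jig's x, so 68 + 110 mm. Jig yaw is about -3.1° and rod yaw about -17.5°. I'll start moving towards the knob.

Emit:
{"fn": "servo_tool", "kwargs": {"motion": [[[0.5,0.75,0,0,0,-0.1225,0.4],[0.5,0.75,0,0,0,-0.1225,0.4],[0.5,0.75,0,0,0,-0.1225,0.4],[0.5,0.75,0,0,0,-0.1225,0.4],[0.5,0.75,0,0,0,-0.1225,0.4],[0.5,0.75,0,0,0,-0.1225,0.4],[0.5,0.75,0,0,0,-0.1225,0.4],[0.5,0.75,0,0,0,-0.1225,0.4],[0.5,0.75,0,0,0,-0.1225,0.4],[0.5,0.75,0,0,0,-0.1225,0.4]]], "newtons": 25}}

```text
clock: 1.1
eef_pos: [430.4, -141.2, 205.2]
eef_rot: [-3.141, 0.0, -0.049]
wrist_force: [0.2, -0.7, -0.4]
finger_gap: 56.3
finger_force: 0.0
```

```bash
cat > fit2.py <<'E'
from h import *
from scipy.optimize import least_squares
np.set_printoptions(precision=1,suppress=True)
yaw=np.radians(-3.1); ex=np.array([np.cos(yaw),np.sin(yaw)]); ey=np.array([-ex[1],ex[0]])
for n in("top","scene"):
    P=np.load(n+".npz")['P']; X,Y,Z=P[...,0],P[...,1],P[...,2]
    print("==",n)
    m=(Z>9)&(Z<130)&(X>370)&(X<790)&(Y>110)&(Y<480)
    m=cv2.morphologyEx(m.astype(np.uint8),cv2.MORPH_OPEN,np.ones((3,3)))
    _,l,st,_=cv2.connectedComponentsWithStats(m); k=1+st[1:,4].argmax(); q=P[l==k]
    r=cv2.minAreaRect(np.ascontiguousarray(q[:,:2].astype(np.float32))); print("jig rect",r)
    a=q[:,:2]@ex; b=q[:,:2]@ey; lo=lambda t:np.percentile(t,[.3,99.7])
    A,B=lo(a),lo(b); c=A.mean()*ex+B.mean()*ey; print("ext",np.diff(A),np.diff(B),"centre",c,"mouth",c+50*ex-92*ey)
    k=(Z>84)&(Z<100)&(X>560)&(X<680)&(Y>150)&(Y<250); q=P[k][:,:2]; print("bracket x mid -> jig x",((q@ex).min()+(q@ex).max())/2-c@ex,"width",np.ptp(q@ex), "y",(q@ey).min()-c@ey,(q@ey).max()-c@ey)
    k=(Z>85)&(Z<105)&(X>415)&(X<465)&(Y>260)&(Y<325); q=P[k][:,:2].mean(0); print("knob jig",(q-c)@ex,(q-c)@ey)
    k=(Z>185)&(Z<245)&(X>600)&(X<780)&(Y>-330)&(Y<-140); q=P[k]
    # plane, vertical
    f=least_squares(lambda p:(q[:,0]-p[0])*np.cos(p[1])+(q[:,1]+215)*np.sin(p[1]),[690,-.5],loss="soft_l1",f_scale=4).x
    t=np.array([-np.sin(f[1]),np.cos(f[1])]); s=(q[:,:2]-[f[0],-215])@t; p=np.array([f[0],-215])+t*(s.min()+s.max())/2
    print("lens axis deg",np.degrees(f[1]),"centre",p,"span",np.ptp(s),"zmax",q[:,2].max(),len(q))
    k=(Z>6)&(Z<40)&(X>640)&(X<830)&(Y>-340)&(Y<-130); q=P[k]
    if len(q)>9: print("foot",cv2.minEnclosingCircle(np.ascontiguousarray(q[:,:2].astype(np.float32))),np.median(q,0))
E
python3 fit2.py
```

```text
== top
jig rect ((570.919189453125, 271.8707580566406), (292.8499755859375, 330.95062255859375), 86.91181945800781)
ext [327.7] [289.1] centre [570.4 270.9] mouth [615.3 176.3]
bracket x mid -> jig x 50.3925477955454 width 49.90109280114325 y -76.58639218936389 -51.53082529910915
knob jig -126.88513715179045 18.871953200859124
lens axis deg -33.172007804755495 centre [ 690.9 -222.9] span 113.68610114756441 zmax 234.58264627916697 334
foot ((732.6692504882812, -246.18255615234375), 128.92530822753906) [ 735.3 -242.9   13.4]
== scene
jig rect ((570.0487060546875, 272.049560546875), (292.8503112792969, 333.4114685058594), 86.9277114868164)
ext [327.7] [289.] centre [571.5 272.5] mouth [616.4 177.9]
bracket x mid -> jig x 49.32190284725584 width 51.76883337091567 y -93.43223093936129 -52.252534778154285
knob jig -124.40158057190682 21.431995034609784
lens axis deg -35.06542355655685 centre [ 696.8 -213.4] span 101.43297872256264 zmax 235.29029372413675 212
foot ((750.8932495117188, -231.74488830566406), 116.67321014404297) [ 739.6 -236.2   17.9]
```

Emit:
{"fn": "servo_tool", "kwargs": {"motion": [[[0.028,0.88,0,0,0,0,0.4],[0.028,0.88,0,0,0,0,0.4],[0.028,0.88,0,0,0,0,0.4],[0.028,0.88,0,0,0,0,0.4],[0.028,0.88,0,0,0,0,0.4],[0.028,0.88,0,0,0,0,0.4],[0.028,0.88,0,0,0,0,0.4],[0.028,0.88,0,0,0,0,0.4],[0.028,0.88,0,0,0,0,0.4],[0.028,0.88,0,0,0,0,0.4]]]}}

```text
clock: 2.1
eef_pos: [442.1, 297.9, 204.6]
eef_rot: [3.141, 0.001, -0.051]
wrist_force: [0.3, -0.6, -0.6]
finger_gap: 56.3
finger_force: 0.0
```

```bash
python3 -c "
from h import *
s=manip.read_state();print(s['eef_pos'],s['eef_rot'],s['joints'],s['finger_gap'])"
```

```text
[442.13956931 297.86719073 204.63808697] [ 3.14141188e+00  1.00730435e-03 -5.05891992e-02] [5.23944159e-01 2.63522462e-01 1.56944114e+00 4.09554395e-04
 1.30957289e+00 2.14522363e+00] 56.27343697159994
```

Emit:
{"fn": "servo_tool", "kwargs": {"motion": [[[0.004,0,-0.1,0,0,0,0.4],[0.004,0,-0.2,0,0,0,0.4],[0.004,0,-0.26,0,0,0,0.4],[0.004,0,-0.293,0,0,0,0.4],[0.004,0,-0.293,0,0,0,0.4],[0.004,0,-0.293,0,0,0,0.9],[0.004,0,-0.293,0,0,0,0.9],[0.004,0,-0.293,0,0,0,0.9],[0.004,0,-0.293,0,0,0,0.9],[0.004,0,-0.293,0,0,0,0.9]]]}}

```text
clock: 3.1
eef_pos: [445.2, 298.1, 59.9]
eef_rot: [-3.134, -0.003, -0.054]
wrist_force: [3.6, 26.5, -5.3]
finger_gap: 23.6
finger_force: 25.0
```

Emit:
{"fn": "servo_tool", "kwargs": {"motion": [[[0,0.002,0,0,0,0,0.9],[0,0.004,0,0,0,0,0.9],[0,0.004,0,0,0,0,0.9]]]}}

```text
clock: 3.4
eef_pos: [445.2, 298.2, 59.9]
eef_rot: [-3.139, -0.002, -0.054]
wrist_force: [1.0, 9.2, -0.3]
finger_gap: 23.5
finger_force: 25.0
```

Emit:
{"fn": "servo_tool", "kwargs": {"motion": [[[0.02,0.001,0,0,0,0,0.9],[0.05,-0.001,0,0,0,0,0.9],[0.08,-0.002,0,0,0,0,0.9],[0.11,-0.004,0,0,0,0,0.9],[0.14,-0.006,0,0,0,0,0.9],[0.165,-0.007,0,0,0,0,0.9],[0.18,-0.008,0,0,0,0,0.9],[0.18,-0.008,0,0,0,0,0.9]]]}}

```text
clock: 4.2
eef_pos: [536.1, 293.4, 59.8]
eef_rot: [-3.14, -0.002, -0.054]
wrist_force: [1.9, 4.7, 4.3]
finger_gap: 23.5
finger_force: 25.0
```

Emit:
{"fn": "servo_tool", "kwargs": {"motion": [[[0.01,0,0,0,0,0,0.9],[0.02,-0.001,0,0,0,0,0.9],[0.03,-0.001,0,0,0,0,0.9],[0.037,-0.002,0,0,0,0,0.9],[0.037,-0.002,0,0,0,0,0.9],[0.037,-0.002,0,0,0,0,0.9]]]}}

```text
clock: 4.8
eef_pos: [553.9, 292.5, 59.8]
eef_rot: [-3.14, -0.002, -0.054]
wrist_force: [1.9, 5.0, 5.8]
finger_gap: 23.4
finger_force: 25.0
```

Emit:
{"fn": "servo_tool", "kwargs": {"motion": [[[0.002,0,0,0,0,0,0.9],[0.002,0,0,0,0,0,0.4],[0.002,0,0,0,0,0,0.4],[0.002,0,0,0,0,0,0.4],[0.002,0,0,0,0,0,0.4],[0.002,0,0.05,0,0,0,0.4],[0.002,0,0.14,0,0,0,0.4],[0.002,0,0.24,0,0,0,0.4],[0.002,0,0.28,0,0,0,0.4]]]}}

```text
clock: 5.7
eef_pos: [555.1, 292.2, 204.1]
eef_rot: [-3.139, -0.005, -0.054]
wrist_force: [0.3, 0.1, -0.4]
finger_gap: 56.3
finger_force: 0.0
```

Emit:
{"fn": "servo_tool", "kwargs": {"motion": [[[-0.2,-0.9,0,0,0,0.42,0],[-0.2,-0.9,0,0,0,0.42,0],[-0.2,-0.9,0,0,0,0.42,0],[-0.2,-0.9,0,0,0,0.42,0],[-0.2,-0.9,0,0,0,0.42,0],[-0.2,-0.9,0,0,0,0.42,0],[-0.2,-0.9,0,0,0,0.42,0],[-0.2,-0.9,0,0,0,0.42,0],[-0.2,-0.9,0,0,0,0.42,0],[-0.2,-0.9,0,0,0,0.42,0]]]}}

```text
clock: 6.7
eef_pos: [453.5, -159.6, 199.1]
eef_rot: [3.141, 0.0, 1.271]
wrist_force: [1.4, -0.3, -0.8]
finger_gap: 94.1
finger_force: 0.0
```

Run:
```python
from h import *
out=[]
for n,(u,v,w,h) in dict(top=(130,125,160,120),scene=(240,225,200,150)).items():
    c=cam(n); np.savez(n+"2",P=cloud(c),F=c["frame"]); out.append(cv2.resize(c["frame"][v:v+h,u:u+w],(400,300),interpolation=cv2.INTER_CUBIC))
    P=cloud(c); X,Y,Z=P[...,0],P[...,1],P[...,2]
    k=(Z>82)&(Z<105)&(X>530)&(X<575)&(Y>270)&(Y<320); q=P[k]; print(n,"knob",len(q),q.mean(0))
cv2.imwrite("pics/c2.png",np.hstack(out)[...,::-1]); print(manip.read_state()['eef_pos'],manip.read_state()['eef_rot'])
```

```text
top knob 65 [555.25948044 292.41346556  94.98354299]
scene knob 67 [557.85053689 294.93248119  95.65934625]
[ 452.80284506 -162.31891961  198.93332004] [-3.14158588e+00  7.68777552e-04  1.26425016e+00]
```

View pics/c2.png

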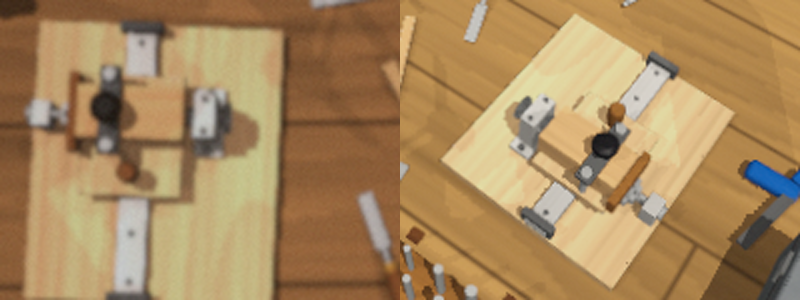

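The carrier is in its detent: the knob moved about 110 mm and the roller sits between the pins at crop (55,112). Next is the rod.

Emit:
{"fn": "servo_tool", "kwargs": {"motion": [[[-0.032,-0.171,-0.05,0,0,0,0.36],[-0.032,-0.171,-0.1,0,0,0,0.36],[-0.032,-0.171,-0.15,0,0,0,0.36],[-0.032,-0.171,-0.23,0,0,0,0.36],[-0.032,-0.171,-0.29,0,0,0,0.36],[-0.032,-0.171,-0.326,0,0,0,0.36],[-0.032,-0.171,-0.326,0,0,0,0.36]]]}}

```text
clock: 7.5
eef_pos: [437.1, -242.5, 33.8]
eef_rot: [-3.137, -0.001, 1.265]
wrist_force: [-0.8, 0.9, -0.2]
finger_gap: 60.3
finger_force: 0.0
```

Emit:
{"fn": "servo_tool", "kwargs": {"motion": [[[0,0,0,0,0,0,0.95],[0,0,0,0,0,0,0.95],[0,0,0,0,0,0,0.95],[0,0,0,0,0,0,0.95],[0,0,0,0,0,0,0.95],[0,0,0,0,0,0,0.95]]], "newtons": 30}}

```text
clock: 8.1
eef_pos: [438.2, -243.7, 36.2]
eef_rot: [3.141, 0.0, 1.265]
wrist_force: [-0.5, 0.6, 3.7]
finger_gap: 17.7
finger_force: 30.0
```

Emit:
{"fn": "servo_tool", "kwargs": {"motion": [[[0,0,0.06,0,0,0,0.95],[0,0,0.12,0,0,0,0.95],[0.03,0.05,0.16,0,0,0.01,0.95],[0.1,0.15,0.2,0,0,0.03,0.95],[0.17,0.25,0.2,0,0,0.05,0.95],[0.24,0.35,0.2,0,0,0.07,0.95],[0.3,0.44,0.2,0,0,0.08,0.95],[0.336,0.494,0.2,0,0,0.08,0.95],[0.336,0.494,0.2,0,0,0.08,0.95],[0.336,0.494,0.2,0,0,0.08,0.95]]]}}

```text
clock: 9.1
eef_pos: [606.8, 5.9, 135.3]
eef_rot: [-3.141, -0.0, 1.52]
wrist_force: [0.1, -0.2, -0.8]
finger_gap: 17.7
finger_force: 30.0
```

```bash
cat > rod.py <<'E'
from h import *
import sys
tag=sys.argv[1]
np.set_printoptions(precision=1,suppress=True)
out=[]
s=manip.read_state(); p=s['eef_pos']; psi=s['eef_rot'][2]; print(p,s['eef_rot'],s['finger_gap'])
d=np.array([-np.sin(psi-np.pi/2),np.cos(psi-np.pi/2)]); e=np.array([d[1],-d[0]])
for n in("top","scene"):
    c=cam(n); P=cloud(c); r=P-p; t=r[...,:2]@d; w=r[...,:2]@e; z=r[...,2]-19
    k=(t>15)&(t<165)&(abs(w)<20)&(z>-15)&(z<35); 
    k2=k&(t>60)&(abs(w)<14)&(z>-12)
    q=np.stack([t[k2],w[k2],z[k2]],1); print(n,len(q),"tip t",np.sort(q[:,0])[-4:],"w-fit",np.polyfit(q[:,0],q[:,1],1),"z-fit",np.polyfit(q[:,0],q[:,2],1),"w,z at tip",q[q[:,0]>105][:,1:].mean(0))
    wide=k&((abs(w)>9)|(z>13)); print("  collar t",np.percentile(t[wide],[5,50,95]),wide.sum())
    v,u=np.nonzero(k); v0=int(np.clip(v.mean()-60,0,300));u0=int(np.clip(u.mean()-80,0,400))
    out.append(cv2.resize(c["frame"][v0:v0+120,u0:u0+160],(400,300),interpolation=cv2.INTER_CUBIC))
cv2.imwrite(f"pics/{tag}.png",np.hstack(out)[...,::-1])
E
python3 rod.py r1
```

```text
[606.8   5.9 135.3] [-3.1 -0.   1.5] 17.66961635946073
top 119 tip t [131.1 133.1 133.2 133.4] w-fit [ 0.  -1.7] z-fit [-0.   7.4] w,z at tip [-0.3  1.5]
  collar t [35.3 39.  40.2] 15
scene 115 tip t [132.9 133.  133.7 134.5] w-fit [-0.   2.1] z-fit [-0.   6.7] w,z at tip [1.2 5.4]
  collar t [26.6 41.7 46.4] 67
```

View pics/r1.png

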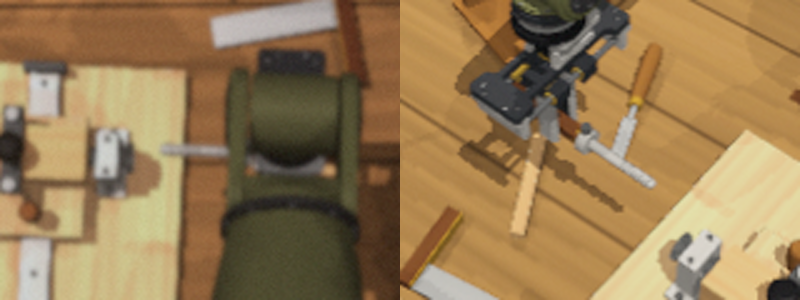

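The rod is held with its tip 134 mm ahead of the TCP, as expected. I'll check tilt and lateral offset more precisely.

```bash
cat > rod2.py <<'E'
from h import *
from scipy.stats import theilslopes
s=manip.read_state(); p=s['eef_pos']; psi=s['eef_rot'][2]
d=np.array([-np.sin(psi-np.pi/2),np.cos(psi-np.pi/2)]); e=np.array([d[1],-d[0]])
for n in("top","scene"):
    Q=[]
    for i in range(4):
        P=cloud(cam(n)); r=P-p; t=r[...,:2]@d; w=r[...,:2]@e; z=r[...,2]-19
        k=(t>55)&(t<128)&(abs(w)<10)&(z>-12)&(z<14); Q.append(np.stack([t[k],w[k],z[k]],1))
    q=np.vstack(Q); print(n,len(q))
    for j,nm in((1,"w"),(2,"z")):
        a=theilslopes(q[:,j],q[:,0]); print(nm,"slope %.4f, at 60: %.2f at 130: %.2f"%(a[0],a[1]+60*a[0],a[1]+130*a[0]))
print(p,s['eef_rot'])
E
python3 rod2.py
```

```text
top 458
w slope 0.0060, at 60: -1.10 at 130: -0.68
z slope -0.0074, at 60: 3.67 at 130: 3.15
scene 447
w slope 0.0049, at 60: 2.63 at 130: 2.97
z slope -0.0042, at 60: 7.21 at 130: 6.92
[605.71713497   3.16386374 135.49979819] [-3.14063911e+00  2.11846134e-04  1.51736543e+00]
```

Emit:
{"fn": "servo_tool", "kwargs": {"motion": [[[0,0,-0.05,0,0,0,0.95],[0,0,-0.1,0,0,0,0.95],[0,0,-0.15,0,0,0,0.95],[0,0,-0.168,0,0,0,0.95],[0,0,-0.168,0,0,0,0.95]]], "newtons": 45}}

```text
clock: 10.1
eef_pos: [605.6, 3.2, 51.1]
eef_rot: [-3.14, 0.0, 1.517]
wrist_force: [-0.4, -0.7, -1.3]
finger_gap: 17.8
finger_force: 45.0
```

Emit:
{"fn": "servo_tool", "kwargs": {"motion": [[[0.002,0.02,0,0,0,0,0.95],[0.003,0.04,0,0,0,0,0.95],[0.005,0.07,0,0,0,0,0.95],[0.006,0.09,0,0,0,0,0.95],[0.006,0.1,0,0,0,0,0.95],[0.006,0.1,0,0,0,0,0.95]]]}}

```text
clock: 10.7
eef_pos: [609.1, 54.3, 52.0]
eef_rot: [3.142, -0.0, 1.518]
wrist_force: [0.3, -0.1, -0.2]
finger_gap: 17.7
finger_force: 45.0
```

```bash
sed -i 's/c\["frame"\]\[v0:v0+120,u0:u0+160\]/c["frame"][v0:v0+90,u0:u0+120]/' rod.py; python3 rod.py r2 | head -1
```

```text
[609.1  54.3  52. ] [ 3.1 -0.   1.5] 17.71317706159574
```

View pics/r2.png

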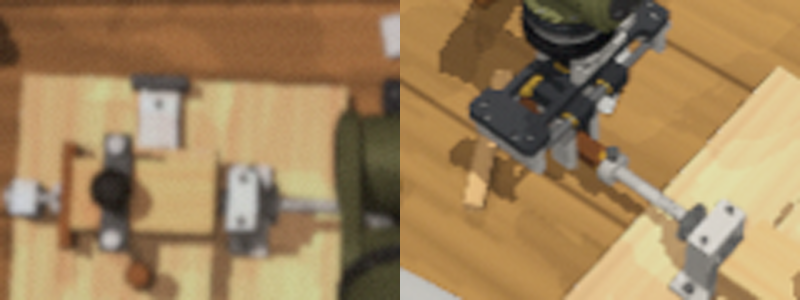

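The tip has entered the flare with no force, at scene crop (690,210). I'll advance further.

Emit:
{"fn": "servo_tool", "kwargs": {"motion": [[[0.001,0.02,0,0,0,0,0.95],[0.002,0.04,0,0,0,0,0.95],[0.003,0.06,0,0,0,0,0.95],[0.004,0.08,0,0,0,0,0.95],[0.005,0.09,0,0,0,0,0.95],[0.005,0.09,0,0,0,0,0.95]]]}}

```text
clock: 11.4
eef_pos: [611.6, 99.2, 51.9]
eef_rot: [-3.142, -0.0, 1.518]
wrist_force: [0.3, 0.9, -0.8]
finger_gap: 17.4
finger_force: 45.0
```

Emit:
{"fn": "servo_tool", "kwargs": {"motion": [[[0.001,0.02,0,0,0,0,0.95],[0.002,0.035,0,0,0,0,0.95],[0.003,0.048,0,0,0,0,0.95],[0.003,0.054,0,0,0,0,0.95],[0.003,0.058,0,0,0,0,0.95],[0.003,0.058,0,0,0,0,0.95]]]}}

```text
clock: 12.0
eef_pos: [613.1, 127.5, 51.9]
eef_rot: [-3.142, 0.0, 1.517]
wrist_force: [-0.3, 0.9, -0.7]
finger_gap: 17.7
finger_force: 45.0
```

Emit:
{"fn": "servo_tool", "kwargs": {"motion": [[[0,0.004,0,0,0,0,0.95],[0,0.007,0,0,0,0,0.95],[0.001,0.01,0,0,0,0,0.95],[0.001,0.01,0,0,0,0,0.95]]]}}

```text
clock: 12.4
eef_pos: [613.3, 129.2, 51.9]
eef_rot: [-3.14, 0.005, 1.516]
wrist_force: [-4.7, -20.5, 3.7]
finger_gap: 17.6
finger_force: 45.0
```

Emit:
{"fn": "servo_tool", "kwargs": {"motion": [[[0,-0.001,0,0,0,0,0.95],[0,-0.001,0,0,0,0,0.95],[0,-0.001,0,0,0,0,0.95],[0,-0.001,0,0,0,0,0.95],[0,-0.001,0,0,0,0,0.95]]]}}

```text
clock: 12.9
eef_pos: [613.3, 129.2, 51.8]
eef_rot: [-3.14, 0.004, 1.516]
wrist_force: [-5.1, -17.2, 2.4]
finger_gap: 17.5
finger_force: 45.0
```

```bash
python3 rod.py r3
python3 - <<'E'
from h import *
for n in("top","scene"):
    P=cloud(cam(n)); X,Y,Z=np.moveaxis(P,-1,0)
    k=(Z>82)&(Z<105)&(X>530)&(X<575)&(Y>270)&(Y<320); print(n,"knob",k.sum(),P[k].mean(0))
E
```

```text
[613.3 129.2  51.8] [-3.1  0.   1.5] 17.470436998215266
top 278 tip t [163.7 164.2 164.6 164.6] w-fit [ 0.  -4.3] z-fit [0.1 5.1] w,z at tip [ 0.1 18.4]
  collar t [ 86.3 128.2 161. ] 357
scene 348 tip t [163.8 164.3 164.5 164.9] w-fit [ 0.  -1.5] z-fit [ 0.  15.7] w,z at tip [ 0.4 21.8]
  collar t [ 41.7 108.6 158. ] 541
top knob 67 [555.4480682  292.80075864  94.20362585]
scene knob 64 [557.45409635 294.99321087  96.01643835]
```

View pics/r3.png

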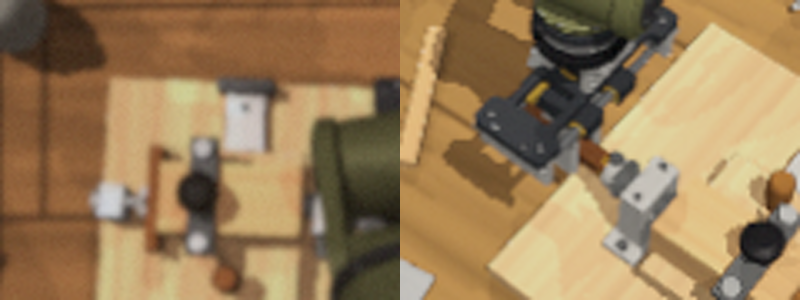

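The collar is flush against the flange at scene crop (625,175) and the carrier is still in its detent. I'll draw the rod out.

Emit:
{"fn": "servo_tool", "kwargs": {"motion": [[[0,-0.01,0,0,0,0,0.95],[-0.003,-0.05,0,0,0,0,0.95],[-0.005,-0.1,0,0,0,0,0.95],[-0.008,-0.15,0,0,0,0,0.95],[-0.011,-0.2,0,0,0,0,0.95],[-0.014,-0.25,0,0,0,0,0.95],[-0.016,-0.29,0,0,0,0,0.95],[-0.016,-0.29,0,0,0,0,0.95]]]}}

```text
clock: 13.9
eef_pos: [605.6, -15.3, 52.0]
eef_rot: [3.141, 0.0, 1.514]
wrist_force: [-0.4, 0.1, -1.3]
finger_gap: 17.5
finger_force: 45.0
```

Emit:
{"fn": "servo_tool", "kwargs": {"motion": [[[0,0,0.06,0,0,0,0.95],[-0.01,-0.03,0.14,0,0,-0.02,0.95],[-0.02,-0.1,0.198,0,0,-0.05,0.95],[-0.035,-0.18,0.198,0,0,-0.085,0.95],[-0.05,-0.26,0.198,0,0,-0.12,0.95],[-0.07,-0.35,0.198,0,0,-0.15,0.95],[-0.08,-0.43,0.198,0,0,-0.169,0.95],[-0.088,-0.5,0.198,0,0,-0.169,0.95],[-0.088,-0.545,0.198,0,0,-0.169,0.95],[-0.088,-0.555,0.198,0,0,-0.169,0.95]]]}}

```text
clock: 14.9
eef_pos: [561.5, -292.2, 150.7]
eef_rot: [3.142, -0.0, 0.984]
wrist_force: [0.3, 0.8, -0.7]
finger_gap: 17.5
finger_force: 45.0
```

Emit:
{"fn": "servo_tool", "kwargs": {"motion": [[[0,0,0,0,0,0,0.95],[0,0,0,0,0,0,0.95],[0,0,0,0,0,0,0.95]]]}}

```text
clock: 15.2
eef_pos: [562.0, -289.4, 151.1]
eef_rot: [3.142, -0.0, 0.987]
wrist_force: [-0.3, 0.2, -1.0]
finger_gap: 17.5
finger_force: 45.0
```

```bash
sed -i 's/v0+90,u0:u0+120/v0+120,u0:u0+160/' rod.py; python3 rod.py r4; python3 rod2.py
python3 - <<'E'
from h import *
for n in("top","scene"):
    P=cloud(cam(n)); X,Y,Z=np.moveaxis(P,-1,0)
    k=(Z>82)&(Z<105)&(X>530)&(X<575)&(Y>270)&(Y<320); print(n,"knob",k.sum(),P[k].mean(0))
E
```

```text
[ 562.  -289.4  151.1] [ 3.1 -0.   1. ] 17.462052472682803
top 128 tip t [132.5 133.5 134.  135. ] w-fit [-0.   0.3] z-fit [-0.  3.] w,z at tip [-0.4  2.6]
  collar t [36.2 41.1 46.4] 45
scene 80 tip t [134.7 135.7 135.8 139. ] w-fit [-0.  -0.5] z-fit [-0.  8.] w,z at tip [-1.6  6.4]
  collar t [35.5 44.  48. ] 54
top 496
w slope -0.0006, at 60: -0.66 at 130: -0.70
z slope -0.0061, at 60: 3.09 at 130: 2.66
scene 298
w slope -0.0088, at 60: -0.36 at 130: -0.97
z slope -0.0058, at 60: 6.89 at 130: 6.49
[ 561.91489657 -289.76397913  151.10585148] [ 3.14144589e+00 -6.86972260e-05  9.86918899e-01]
top knob 67 [555.52069597 292.62915877  94.73405814]
scene knob 68 [557.82861361 294.95380771  95.45485167]
```

View pics/r4.png

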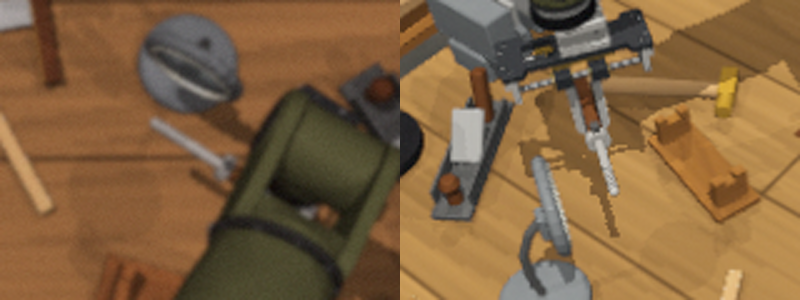

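The tip is in front of the lens at the right height, about 68 mm from the glass and about 3 mm off-centre. The rod is level, and the carrier is still in its detent.

```bash
python3 -c "
from cell import manip
print(manip.sign_off())"
```

```text
the job is handed in; nothing more can be done
None
```

I handed the job in at about 16 s on the clock; the hand-in gave no verdict. The carrier is in its detent, the rod went in until its collar stopped on the tube's mouth and came fully out, and the gripper holds it level with its tip centred about 70 mm in front of the lens.

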